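# Sort the hanging slab weights on their rack

## Task

The short slab weight has been hung in the middle of the weight rack, where a long one belongs. Unhook it and hang it by itself at either free end of the same rail, then lift the third long weight out of its slotted stand and lower it into the gap in the middle, so that its hook sits over the rail, too. Do not push the two long weights that already hang there out of their places, and leave every weight hanging freely and squarely on the rail.

Things in the scene. Friction and masses are not known exactly. Their poses are not given: they have to be found in the camera images.
- rack: Fixed grey rack, base 105 x 390 x 10 mm. Origin on the worktop below the middle of the top rail; +x to the back, y along the rails, z up. Two posts (12 mm thick, 146 mm high) at y = +-180 mm. Places 61 mm apart: short weight at y = 0, long ones at about +-61 mm, free ends at about +-122 mm. Weights hang in front (-x) of the rails. Behind the rails all is free.
- rail_mid (a point): Middle of the top rail, on the top of the bar, 145 mm above the worktop. The rail is a round steel bar of 10 mm diameter along y; hooks sit on it. A like bar 50 mm below it bears the backs of the hung slabs. A hung weight has its tab's middle 28 mm above this point and 9 to 17 mm in front of it.
- guard_mid (a point): Middle of the front guard bar (8 mm diameter, along y), 44 mm in front of the rails and 90 mm above the worktop: the slabs hang between it and the rails and go in and out from above it.
- short_weight_tab (a point): Middle of the grip tab of the short steel weight (slab 45 mm high, 52 wide along y, 14 thick along x; 0.3 kg), which hangs in the middle at first. The tab stands on top: 8 mm thick (x), 26 wide (y), 22 mm of it above and 22 below this point. Slab: from 58 to 103 mm below this point, in x from -10 to +4 mm. z up, +x to the hook's side (the back when hung).
- short_weight_hook (a point): Point in the short weight's hook, mid-gap on the underside of the arm that bears on the rail: 28 mm below the tab's middle and 13 mm behind it (+x). The arm is 6 mm thick and 26 wide. The gap reaches 9 mm either way in x; the lip behind it is 5 mm thick and ends 15 mm below this point.
- long_loose_tab (a point): Middle of the grip tab of the third long steel weight (slab 80 mm high, 52 wide along y, 14 thick along x; 0.5 kg), which stands upright in the slotted stand at first. Tab: 8 mm thick (x), 26 wide (y), 22 mm above and 22 below this point. Slab: from 58 to 138 mm below this point, in x from -10 to +4 mm. z up, +x to the hook's side (the back when hung).
- long_loose_hook (a point): Point in the loose long weight's hook, mid-gap on the underside of the arm: 28 mm below the tab's middle and 13 mm behind it (+x). The arm and hook are as on the short weight.
- stand: Fixed black parking stand, 70 x 95 x 36 mm, origin under its centre, left or right of the rack. Its slot holds the lowest 28 mm of the long slab with 2.5 mm of play: lift the weight straight up out of it.
- long_left_tab (a point): Middle of the grip tab of the long weight hanging at the left (+y of the rack) of the middle place, loose on the rail. Same shape as the third long weight.
- long_right_tab (a point): Middle of the grip tab of the long weight hanging at the right (-y of the rack) of the middle place, loose on the rail. Same shape as the third long weight.
Things that resemble listed ones, but are neither listed nor needed, are in the scene too. Leave any orange look-alike of the part that bears long_loose_tab alone. What is shaped like the part that bears long_left_tab but yellow is not meant.

How it is judged (in metres and radians):
On the way, in this order (a step that is already met when the one before it is completed fails the run):
1. the short weight hangs on the rail beyond one of the long ones, let go (z of short_weight_tab in the frame of rack between 0.164 and 0.181 m and x of short_weight_tab in the frame of rack between -0.024 and -0.003 m and angle between short_weight_tab's own z axis and vertical below 0.2 rad and angle between the x axis of short_weight_tab and the x axis of rack, either way round below 0.3 rad and (y of short_weight_tab in the frame of rack above 0.1 m or y of short_weight_tab in the frame of rack below -0.1 m) and contact force between the fingers and short_weight below 0.1 N), for 0.2 s.
2. the third long weight hangs on the rail between the other two, let go (z of long_loose_tab in the frame of rack between 0.164 and 0.181 m and x of long_loose_tab in the frame of rack between -0.024 and -0.003 m and angle between long_loose_tab's own z axis and vertical below 0.2 rad and angle between the x axis of long_loose_tab and the x axis of rack, either way round below 0.3 rad and y of long_loose_tab in the frame of rack between -0.022 and 0.022 m and contact force between the fingers and long_loose below 0.1 N), for 0.2 s.
At the end, for the whole second after the job is handed in: All four hang upright (0.2 rad) and square (0.3 rad) by their hooks on the top rail, tab middles 164 to 181 mm high: the third long one within 22 mm of the rail's middle, the short one over 100 mm from it, the other two within 20 mm of where they hung (z of short_weight_tab in the frame of rack between 0.164 and 0.181 m and x of short_weight_tab in the frame of rack between -0.024 and -0.003 m and angle between each of short_weight_tab, long_loose_tab, long_left_tab, long_right_tab's own z axis and vertical below 0.2 rad and angle between the x axis of each of short_weight_tab, long_loose_tab, long_left_tab, long_right_tab and the x axis of rack, either way round below 0.3 rad and (y of short_weight_tab in the frame of rack above 0.1 m or y of short_weight_tab in the frame of rack below -0.1 m) and z of long_loose_tab in the frame of rack between 0.164 and 0.181 m and x of long_loose_tab in the frame of rack between -0.024 and -0.003 m and y of long_loose_tab in the frame of rack between -0.022 and 0.022 m and z of long_left_tab in the frame of rack between 0.164 and 0.181 m and x of long_left_tab in the frame of rack between -0.024 and -0.003 m and z of long_right_tab in the frame of rack between 0.164 and 0.181 m and x of long_right_tab in the frame of rack between -0.024 and -0.003 m and distance of each of long_left_tab, long_right_tab from where it was at the start of the episode below 0.02 m); the robot touches nothing.
It fails at once if a long weight that already hung is pushed more than 20 mm out of its place (distance of any of long_left_tab, long_right_tab from where it was at the start of the episode above 0.02 m).
It also fails if it takes over 64 s, if anything falls off the work surface, if the arm or the gripper's body presses on something with over 40 N, if the wrist force passes 120 N, or if a joint passes its speed limit or range.

## Robot

A 6-joint arm with a two-finger parallel gripper is mounted at the origin on a cart in front of the work surface, level with it; the furniture and walls round the work are solid. World frame = base frame: x ahead of the robot, y to its left, z up, the work surface at z = 0. Lengths are in mm, angles in rad, forces in N, time in s.
With the tool pointing down it reaches from about 300 to 875 mm from the base axis. Payload 6.4 kg.
Tool frame: the origin (TCP) lies at the centre of the arm's flange, where the gripper is bolted on; the fingertips stand 166 mm ahead of it and the grasp point (between the pads) lies arm.grip_point_offset ahead of it (arm.grip_point_offset is the distance from the TCP to the grasp point, in mm); z points along the fingers, y is the line along which they close (so a half turn about z gives the same grasp; the last joint's range is limited). The gripper opens to 88 mm and grips with 3 to 60 N. Pads are 18 mm wide; open, the fingers measure 123 mm over their backs; the gripper's body (75 mm by 187 mm) begins 45 mm behind the grasp point.
Start: joints at [-1.409, 0.181, 1.607, -0, 1.354, -0.206], TCP at [206.766, -536.554, 404.714] pointing down, gripper open.
Joint ranges: [-2.99, 2.99], [-0.89, 2.07], [0.3, 2.58], [-1.14, 4.28], [0, 2.63], [-3.12, 3.12]. Speed limits (rad/s): [2.57, 2.57, 3.01, 3.14, 3.14, 3.14].

## Interface

Orientations are given as a 3x3 rotation matrix whose columns are the frame's x, y, z axes.
In Python, from cell import arm gives the robot as it stands. The module is installed in compiled form; this text tells all that it offers.
- The arm moves only by the tool carry_out, never from a script. Its argument "moves" is a list of rows, each a list of 3 entries, a list of its own where there are three numbers: the opening in per cent of the stroke, from 0 (shut) to 100 (fully open), then the shift along the tool's x, y, z in units of 0.25 m (1.0 is 0.25 m), then the turn, a rotation vector about the tool's x, y, z in units of 360 degrees (1.0 is 360 degrees). In form: [[jaw, [tx, ty, tz], [wx, wy, wz]], ...]. A call has 1 to 20 rows; each row is the pose to reach, as a shift and turn from the pose commanded when the call began, along the tool's axes at that moment, turning the shorter way round; what a row does not reach only later rows make up. A row lasts 1/8 s, in which the tool goes at most 62.5 mm and 10.7 degrees, less where a joint would pass 70% of its speed; a pose out of reach is approached as far as the arm can. A call with a number of a shift or a turn outside -1 to 1 is refused whole. A call with a gripper value outside its range is refused whole. The fingers move at their own pace and stop on an object; the grip force is fixed at half the most. Time passes only in rows, so rows that repeat a pose let the fingers close. It gives the time, the measured TCP pose, the force, the opening and the grip force at its end, in the units of the state.
- arm.get_obs(): the state, without advancing time (a new reading comes with each control period).
- arm.read_camera(name): name is "side" or "top"; returns a dict with "frame" (400x640x3 uint8, blue, green, red), "range_z" (400x640 float32, mm along the optical axis (not along the pixel's ray), 0 where there is no reading), "intrinsics" (3x3 intrinsics, pixels), "R" (3x3) and "t" (3): a world point X has camera coordinates R X + t. Camera axes: x right, y down, z forward; pixel columns grow to the right and rows downward; lengths in mm; the calibration is good to about 2 mm. A picture is of the moment at which its call begins.
- arm.job_done(): hands the job in; it is judged then, once.
Trained networks look in a picture, given as the dict that the camera call returned (one of the last four; its "shot" number tells which), for a name from the list of things; names that differ only in an ending like _2 or _b are one class to them, and where a whole thing is asked for, a point or a joint stands for the part that bears it (a point fixed in the world has none). Each returns a list of dicts, best first, with "conf" (0 to 1); they miss things now and then, are a little off and sometimes report something else, mostly with a low value. They report only what shows in the picture. A call takes as long as a camera call. They do not tell look-alikes from the thing itself.
- arm.trace(picture, thing): "region" (400x640 bool, what is visible of it) and "box" ([left, top, right, bottom] in pixels, round what is visible of it).
The state is a dict: "time_s": time; "q": joint angles; "joint_vel": joint speeds; "joint_efforts": joint torques, N m; "tool_pos": TCP position; "tcp_rot": TCP orientation; "force": force on the tool from outside, world axes, zero at the start; "torque": the same for the moment, N m; "width": opening from 0.0 (shut) to 1.0 (fully open); "finger_force": force on a finger pad.
Only numpy, scipy, OpenCV 4.12 (cv2) and the standard library are available. Lean on these libraries where they do the work, as an engineer would, in place of code of your own. Each camera call takes 0.05 s, during which the arm holds its last target. There are 200 camera calls.

## Working session

There is one attempt and no reset: what is moved stays moved. The work goes in short steps, Python scripts to look and compute and a tool call to move; the robot and the scene stay as the last step left them, time stands still between calls to the robot, and variables do not carry over. Pictures are saved under pics/ and viewed, at most 10 in all, crops included, and the job is handed in when it is done.

Besides the shell and the picture viewer there is one more tool, called after ">>>" as a command line: name --argument value ..., lists and objects as JSON in quotes. carry_out: Moves the arm, as the interface text tells. Shifts and turns lie within -1 to 1; 1 stands for 0.25 m of shift or 360 degrees of turn. Its arguments: {"type":"object","properties":{"moves":{"type":"array"}},"required":["moves"]}

```bash
mkdir -p pics
cat > h.py <<'E'
import numpy as np, cv2
from cell import arm
def cloud(p):
    z=p["range_z"].astype(float); K=p["intrinsics"]; v,u=np.mgrid[:400,:640]
    c=np.stack([(u-K[0,2])/K[0,0]*z,(v-K[1,2])/K[1,1]*z,z],-1)
    X=(c-np.array(p["t"]))@np.array(p["R"]); X[z<=0]=np.nan
    return X
E
python3 - <<'E'
from h import *
print(arm.grip_point_offset,arm.get_obs()["tcp_rot"],arm.get_obs()["width"])
for n in ("top","side"):
    p=arm.read_camera(n); cv2.imwrite(f"pics/{n}0.png",p["frame"]); X=cloud(p)
    np.savez(f"{n}0.npz",X=X,frame=p["frame"])
    print(n,"cam at",-np.array(p["R"]).T@p["t"], np.array(p["R"]).round(2).tolist())
    for t in ("rack","short_weight_tab","long_loose_tab","long_left_tab","stand"):
        for r in arm.trace(p,t):
            P=X[r["region"]]; P=P[~np.isnan(P[:,0])]
            print(t,round(r["conf"],2),np.round(r["box"]),np.percentile(P,[2,50,98],axis=0).round().tolist())
E
```

```text
147.29999999999998 [[ 9.33115341e-01  3.59577093e-01 -2.74136357e-04]
 [ 3.59577001e-01 -9.33113760e-01  1.75797819e-03]
 [ 3.76328280e-04 -1.73896954e-03 -9.99998417e-01]] 0.9983129956089517
top cam at [ 403.56494771  -55.64774663 1250.47965454] [[0.0, -1.0, 0.01], [-1.0, -0.0, -0.09], [0.09, -0.01, -1.0]]
rack 0.67 [223. 167. 373. 211.] [[493.0, -191.0, 6.0], [538.0, -9.0, 12.0], [600.0, 171.0, 147.0]]
short_weight_tab 0.66 [287. 172. 308. 190.] [[537.0, -33.0, 82.0], [545.0, -11.0, 147.0], [573.0, 11.0, 197.0]]
long_loose_tab 0.79 [444. 248. 480. 268.] [[338.0, -498.0, -1.0], [365.0, -438.0, 83.0], [383.0, -414.0, 162.0]]
long_loose_tab 0.69 [412. 211. 442. 229.] [[441.0, -368.0, 36.0], [453.0, -342.0, 122.0], [477.0, -319.0, 170.0]]
long_left_tab 0.83 [256. 127. 276. 154.] [[646.0, 56.0, 15.0], [662.0, 76.0, 116.0], [687.0, 97.0, 162.0]]
long_left_tab 0.82 [263. 173. 290. 191.] [[540.0, 25.0, 12.0], [547.0, 48.0, 120.0], [576.0, 75.0, 196.0]]
stand 0.72 [399. 211. 441. 238.] [[415.0, -389.0, -2.0], [439.0, -325.0, 36.0], [486.0, -295.0, 42.0]]
side cam at [  262.60441119 -1275.53870329  1249.61875156] [[0.98, -0.22, -0.01], [-0.16, -0.66, -0.74], [0.15, 0.72, -0.67]]
rack 0.67 [306. 154. 354. 261.] [[491.0, -202.0, 2.0], [533.0, -91.0, 11.0], [593.0, 171.0, 144.0]]
short_weight_tab 0.45 [328. 186. 337. 199.] [[534.0, -33.0, 106.0], [541.0, -19.0, 115.0], [566.0, 7.0, 152.0]]
long_loose_tab 0.8 [291. 294. 304. 320.] [[337.0, -461.0, 43.0], [360.0, -447.0, 115.0], [374.0, -421.0, 160.0]]
long_loose_tab 0.64 [322. 259. 335. 301.] [[439.0, -372.0, -3.0], [450.0, -356.0, 90.0], [503.0, -231.0, 169.0]]
long_left_tab 0.53 [322. 165. 334. 203.] [[538.0, 17.0, 39.0], [546.0, 43.0, 130.0], [575.0, 76.0, 195.0]]
stand 0.73 [311. 279. 334. 310.] [[412.0, -395.0, 1.0], [439.0, -368.0, 34.0], [480.0, -301.0, 40.0]]
```

Run:
```python
from h import *
a=np.load("top0.npz")["frame"]; b=np.load("side0.npz")["frame"]
A=cv2.resize(a[110:280,210:500],(800,469),interpolation=cv2.INTER_CUBIC); cv2.imwrite("pics/topc.png",A)
B=cv2.resize(b[130:340,250:400],(428,600),interpolation=cv2.INTER_CUBIC);cv2.imwrite("pics/sidec.png",B)
# rail fit, tab tops
X=np.load("top0.npz")["X"]
P=X[(X[...,0]>480)&(X[...,0]<610)&(abs(X[...,1])<210)]
r=P[(P[:,2]>125)&(P[:,2]<150)]
h=P[P[:,2]>183]
import cv2
o=np.argsort(h[:,1])
print("tabs",[ (h[(h[:,1]>c-25)&(h[:,1]<c+25)].mean(0).round(1).tolist(), int(((h[:,1]>c-25)&(h[:,1]<c+25)).sum()), np.ptp(h[(h[:,1]>c-25)&(h[:,1]<c+25)],axis=0).round().tolist()) for c in (-71,-10,50)])
r=r[(r[:,0]>545)]
vx,vy,x0,y0=cv2.fitLine(r[:,:2].astype(np.float32),cv2.DIST_HUBER,0,.01,.01).ravel();print("rail",vx/vy,x0,y0,len(r),np.percentile(r[:,1],[1,99]),np.percentile(r[:,0],[1,50,99]))
post=P[P[:,2]>140]; print("posts",post[post[:,1]<-150].mean(0),post[post[:,1]>140].mean(0))
base=P[(P[:,2]<16)&(P[:,2]>6)]; print("base minrect",cv2.minAreaRect(base[:,:2].astype(np.float32)))
for lo,hi in (((430,-380),(485,-310)),((330,-470),(385,-400))):
    m=(X[...,0]>lo[0])&(X[...,0]<hi[0])&(X[...,1]>lo[1])&(X[...,1]<hi[1])
    Q=X[m]; t=Q[Q[:,2]>Q[:,2].max()-12]; print("loose",Q[:,2].max(),t.mean(0),len(t),cv2.minAreaRect(t[:,:2].astype(np.float32)))
    s=Q[(Q[:,2]>85)&(Q[:,2]<140)]; print("arm/slab",s.mean(0),len(s),cv2.minAreaRect(s[:,:2].astype(np.float32)))
m=(X[...,0]>400)&(X[...,0]<500)&(X[...,1]>-410)&(X[...,1]<-280)&(X[...,2]>31)&(X[...,2]<41)
print("stand",cv2.minAreaRect(X[m][:,:2].astype(np.float32)))
```

```text
tabs [([543.6, -70.4, 193.7], 44, [8.0, 24.0, 14.0]), ([546.3, -11.1, 194.0], 40, [7.0, 24.0, 15.0]), ([549.7, 50.0, 193.9], 43, [9.0, 24.0, 16.0])]
rail 0.045234814 556.92584 -4.8827586 526 [-191.76544892  172.79470304] [546.060083   556.73230345 573.7066955 ]
posts [ 547.88777277 -176.47885971  144.87112357] [564.76621838 160.59309207 145.3960159 ]
base minrect ((545.7310180664062, 1.738037109375), (127.65642547607422, 415.4095458984375), 0.04546027258038521)
loose 171.60096575221553 [ 452.14311669 -344.98934944  168.22015528] 39 ((452.40423583984375, -345.0214538574219), (24.788179397583008, 7.789963722229004), 83.031494140625)
arm/slab [ 458.93184857 -343.3248281   110.58898857] 175 ((460.6377868652344, -345.9839782714844), (50.146484375, 36.88814926147461), 82.34127044677734)
loose 164.01348858672475 [ 364.76011462 -439.50292084  159.74415673] 43 ((364.2929992675781, -439.7613830566406), (8.428182601928711, 26.65727996826172), 23.27644157409668)
arm/slab [ 354.59113692 -440.83391894  114.09282025] 131 ((355.32684326171875, -443.0865173339844), (33.997703552246094, 27.678348541259766), 20.90028953552246)
stand ((449.43603515625, -345.29595947265625), (96.88197326660156, 69.94935607910156), 83.34095764160156)
```

View pics/topc.png

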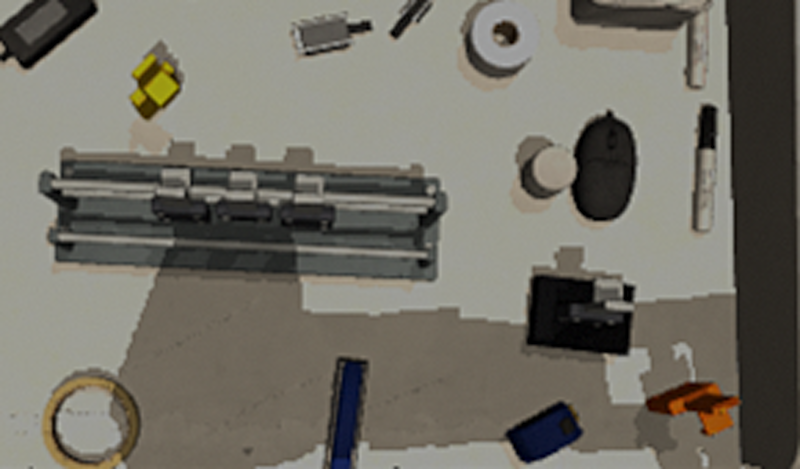

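View pics/sidec.png

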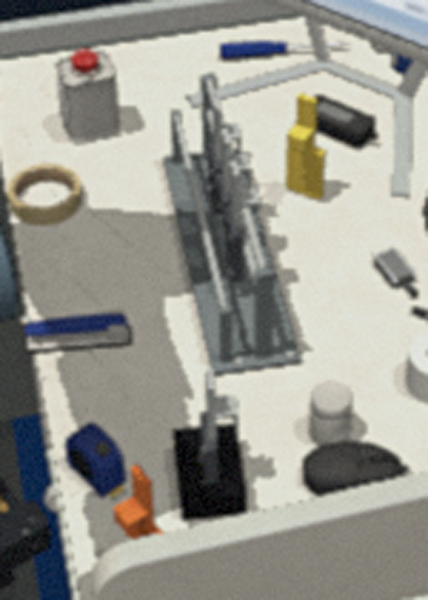

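The crop of the top view shows three grey weights on the rack at (175,205), (243,205) and (305,210). The middle one is the short weight. Candidates for the loose long weight are the grey one in the black stand at (597,310), which I choose, and the orange look-alike at (700,405), which I leave alone. The yellow one at (155,85) stands behind the rack and is not meant. Tab tops at 195 mm and the 61 mm spacing agree with the description, and the rack's yaw is about -2.8°.

```bash
cat >> h.py <<'E'
from scipy.spatial.transform import Rotation as Ro
def go(x,y,z,yaw_deg):
    "shift/turn numbers for TCP at x,y,z, tool down, tool y at yaw"
    o=arm.get_obs(); R=np.array(o["tcp_rot"]); a=np.radians(yaw_deg)
    Y=np.array([np.cos(a),np.sin(a),0]); Z=np.array([0,0,-1.]); T=np.column_stack([np.cross(Y,Z),Y,Z])
    print("tcp",np.round(o["tool_pos"],1),"F",np.round(o["force"],1),"w",round(o["width"],3),"t",o["time_s"])
    print((R.T@(np.array([x,y,z])-o["tool_pos"])/250).round(4).tolist(),(Ro.from_matrix(R.T@T).as_rotvec()/2/np.pi).round(4).tolist())
E
python3 - <<'E'
from h import *
go(380,-270,470,-2.8);go(546.5,-11,430,-2.8)
E
```

```text
tcp [ 206.7 -536.6  404.7] F [0.7 0.2 0.9] w 1.005 t 0.6
[1.03, -0.7457, -0.2611] [-0.0, 0.0, -0.1837]
tcp [ 206.7 -536.6  404.7] F [0.7 0.2 0.9] w 1.005 t 0.6
[2.024, -1.473, -0.1012] [-0.0, 0.0, -0.1837]
```

>>> carry_out --moves '[[50, [0.25, -0.18, -0.1], [0, 0, -0.03]], [50, [0.5, -0.36, -0.2], [0, 0, -0.06]], [50, [0.75, -0.54, -0.26], [0, 0, -0.09]], [50, [1.0, -0.72, -0.26], [0, 0, -0.12]], [50, [1.0, -0.72, -0.26], [0, 0, -0.15]], [50, [1.0, -0.72, -0.26], [0, 0, -0.1837]], [50, [1.0, -0.72, -0.26], [0, 0, -0.1837]], [50, [1.0, -0.72, -0.26], [0, 0, -0.1837]]]'

```text
time_s: 1.6
tool_pos: [375.1, -279.2, 469.6]
tcp_rot: [[0.053, 0.999, -0.0], [0.999, -0.053, -0.0], [-0.0, -0.0, -1.0]]
force: [-0.7, -0.4, -0.0]
width: 0.499
finger_force: 0.0
```

```bash
python3 -c "
from h import *
go(546.5,-11,430,-2.8)"
```

```text
tcp [ 375.1 -279.2  469.6] F [-0.7 -0.4 -0. ] w 0.499 t 1.6
[1.1073, 0.6285, 0.1584] [-0.0, 0.0, -0.0006]
```

>>> carry_out --moves '[[50, [0.2, 0.12, 0], [0, 0, 0]], [50, [0.4, 0.24, 0], [0, 0, 0]], [50, [0.6, 0.36, 0], [0, 0, 0]], [50, [0.8, 0.48, 0.05], [0, 0, 0]], [50, [0.99, 0.6, 0.1], [0, 0, 0]], [50, [0.99, 0.6, 0.1], [0, 0, 0]]]'

```text
time_s: 2.35
tool_pos: [538.2, -37.0, 442.9]
tcp_rot: [[0.048, 0.999, -0.003], [0.999, -0.048, 0.001], [0.001, -0.003, -1.0]]
force: [0.1, -0.4, 0.2]
width: 0.499
finger_force: 0.0
```

```bash
python3 -c "
from h import *
go(546.5,-11,323,-2.8)
p=arm.read_camera('side');f=p['frame'][150:280,280:400];cv2.imwrite('pics/s1.png',cv2.resize(f,(554,600),interpolation=cv2.INTER_CUBIC))"
```

```text
tcp [538.2 -37.  442.9] F [ 0.1 -0.4  0.2] w 0.499 t 2.35
[0.105, 0.0296, 0.4797] [-0.0005, -0.0002, 0.0001]
```

View pics/s1.png

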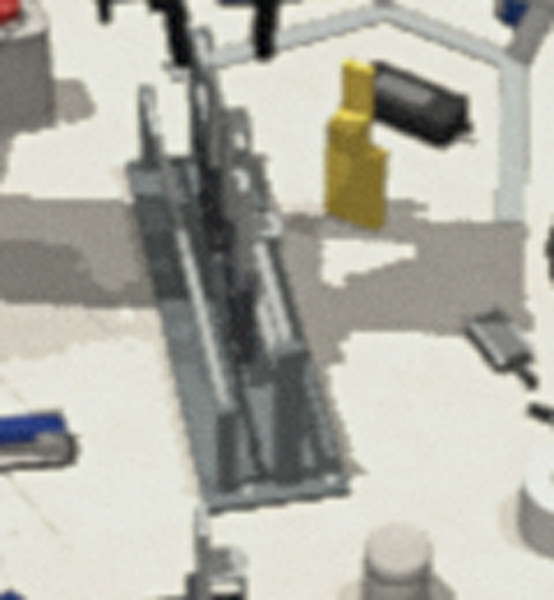

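The side view shows the open fingers at (178,40) and (265,35), above the rack and clear of the tabs. The right-hand long weight's tab is at (240,190). Next I align above the middle tab, then go down.

>>> carry_out --moves '[[50, [0.105, 0.03, 0], [-0.0005, 0, 0]], [50, [0.105, 0.03, 0.1], [-0.0005, 0, 0]], [50, [0.105, 0.03, 0.2], [-0.0005, 0, 0]], [50, [0.105, 0.03, 0.2], [-0.0005, 0, 0]]]'

```text
time_s: 2.9
tool_pos: [545.1, -14.8, 393.1]
tcp_rot: [[0.053, 0.999, -0.001], [0.999, -0.053, 0.0], [0.0, -0.001, -1.0]]
force: [0.8, 0.3, 0.2]
width: 0.499
finger_force: 0.0
```

```bash
python3 -c "
from h import *
go(546.5,-11,323,-2.8)
X=cloud(arm.read_camera('side'))
# independent side-camera check of tabs
for c in (-71,-10,50):
    m=(X[...,2]>180)&(X[...,2]<198)&(abs(X[...,1]-c)<20)&(abs(X[...,0]-547)<20); print(c,m.sum(),X[m].mean(0))
"
```

```text
tcp [545.1 -14.8 393.1] F [0.8 0.3 0.2] w 0.499 t 2.9
[0.0153, 0.0051, 0.2806] [-0.0001, -0.0001, -0.0006]
-71 24 [542.55820358 -72.89161194 191.10148029]
-10 17 [544.52097095 -15.70405859 192.74563829]
50 20 [547.81671643  45.23253896 190.83383497]
```

>>> carry_out --moves '[[50, [0.0, 0.0, 0.08], [0, 0, 0]], [50, [0.0, 0.0, 0.16], [0, 0, 0]], [50, [0.005, 0.002, 0.24], [0, 0, 0]], [50, [0.005, 0.002, 0.28], [0, 0, 0]], [50, [0.005, 0.002, 0.28], [0, 0, 0]], [50, [0.005, 0.002, 0.28], [0, 0, 0]]]'

```text
time_s: 3.7
tool_pos: [547.2, -12.1, 325.9]
tcp_rot: [[0.049, 0.999, 0.005], [0.999, -0.049, -0.001], [-0.0, 0.005, -1.0]]
force: [-0.4, -0.2, 1.1]
width: 0.5
finger_force: 0.0
```

```bash
python3 -c "
from h import *
go(546.,-11,323,-2.8)"
```

```text
tcp [547.2 -12.1 325.9] F [-0.4 -0.2  1.1] w 0.5 t 3.7
[0.0041, -0.005, 0.0116] [0.0008, 0.0001, -0.0]
```

>>> carry_out --moves '[[50, [0, -0.004, 0.008], [0, 0, 0]], [50, [0, -0.004, 0.008], [0, 0, 0]], [0, [0, -0.004, 0.008], [0, 0, 0]], [0, [0, -0.004, 0.008], [0, 0, 0]], [0, [0, -0.004, 0.008], [0, 0, 0]], [0, [0, -0.004, 0.008], [0, 0, 0]], [0, [0, -0.004, 0.008], [0, 0, 0]], [0, [0, -0.004, 0.008], [0, 0, 0]]]'

```text
time_s: 4.7
tool_pos: [545.9, -11.7, 322.8]
tcp_rot: [[0.049, 0.999, 0.004], [0.999, -0.049, -0.0], [-0.0, 0.004, -1.0]]
force: [0.6, 0.4, 0.6]
width: 0.087
finger_force: 29.9
```

```bash
python3 -c "
from h import *
go(546.,-11,480,-2.8)"
```

```text
tcp [545.9 -11.7 322.8] F [0.6 0.4 0.6] w 0.087 t 4.7
[0.0029, 0.0025, -0.6287] [0.0006, 0.0, 0.0]
```

>>> carry_out --moves '[[0, [0, 0, -0.04], [0, 0, 0]], [0, [0, 0, -0.08], [0, 0, 0]], [0, [0, 0, -0.16], [0, 0, 0]], [0, [0, 0, -0.24], [0, 0, 0]], [0, [0, 0, -0.34], [0, 0, 0]], [0, [0, 0, -0.46], [0, 0, 0]], [0, [0, 0, -0.58], [0, 0, 0]], [0, [0, 0, -0.62], [0, 0, 0]], [0, [0, 0, -0.62], [0, 0, 0]]]'

```text
time_s: 5.82
tool_pos: [545.2, -11.6, 478.1]
tcp_rot: [[0.049, 0.999, 0.004], [0.999, -0.049, -0.0], [-0.0, 0.004, -1.0]]
force: [-0.3, -0.3, -3.2]
width: 0.091
finger_force: 29.9
```

```bash
python3 -c "
from h import *
go(545.9-123*.0495,-11.7-123,478,-2.8)
p=arm.read_camera('side');f=p['frame'][100:280,260:420];cv2.imwrite('pics/s2.png',cv2.resize(f,(533,600),interpolation=cv2.INTER_CUBIC))"
```

```text
tcp [545.2 -11.6 478.1] F [-0.3 -0.3 -3.2] w 0.091 t 5.825
[-0.4927, 0.0024, 0.0003] [0.0006, 0.0, 0.0]
```

View pics/s2.png

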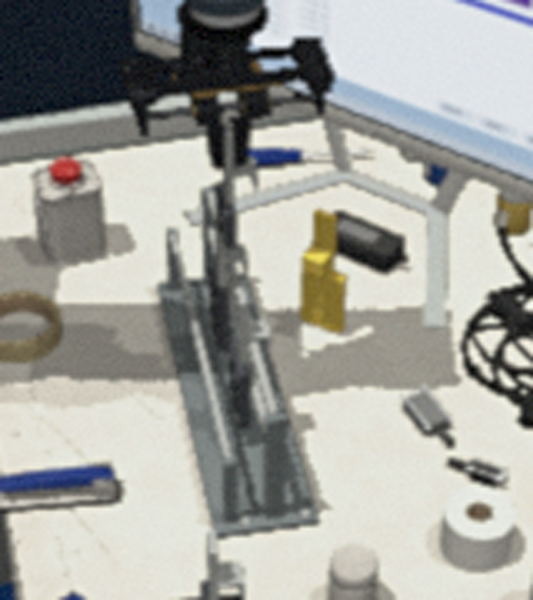

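The gripped weight shows at (228,150) below the fingers, and the extra load of 3.2 N matches 0.3 kg. I now move it 123 mm along the rail to the right.

>>> carry_out --moves '[[0, [-0.12, 0, 0], [0, 0, 0]], [0, [-0.27, 0, 0], [0, 0, 0]], [0, [-0.42, 0.002, 0], [0, 0, 0]], [0, [-0.493, 0.002, 0], [0, 0, 0]], [0, [-0.493, 0.002, 0], [0, 0, 0]], [0, [-0.493, 0.002, 0.1], [0, 0, 0]], [0, [-0.493, 0.002, 0.2], [0, 0, 0]], [0, [-0.493, 0.002, 0.3], [0, 0, 0]], [0, [-0.493, 0.002, 0.38], [0, 0, 0]], [0, [-0.493, 0.002, 0.38], [0, 0, 0]], [0, [-0.493, 0.002, 0.38], [0, 0, 0]]]'

```text
time_s: 7.25
tool_pos: [540.4, -134.2, 383.5]
tcp_rot: [[0.048, 0.999, 0.004], [0.999, -0.048, -0.0], [-0.0, 0.004, -1.0]]
force: [0.8, -0.6, -3.1]
width: 0.086
finger_force: 29.9
```

```bash
python3 -c "
from h import *
go(545.9-123*.0495,-11.7-123,324,-2.8)"
```

```text
tcp [ 540.4 -134.2  383.5] F [ 0.8 -0.6 -3.1] w 0.086 t 7.25
[-0.0022, -0.0033, 0.2381] [0.0006, 0.0, 0.0002]
```

>>> carry_out --moves '[[0, [-0.002, -0.002, 0.06], [0, 0, 0]], [0, [-0.002, -0.002, 0.12], [0, 0, 0]], [0, [-0.002, -0.002, 0.16], [0, 0, 0]], [0, [-0.002, -0.002, 0.2], [0, 0, 0]], [0, [-0.002, -0.002, 0.23], [0, 0, 0]], [0, [-0.002, -0.002, 0.236], [0, 0, 0]], [0, [-0.002, -0.002, 0.236], [0, 0, 0]], [0, [-0.002, -0.002, 0.236], [0, 0, 0]]]'

```text
time_s: 8.25
tool_pos: [539.9, -135.4, 324.2]
tcp_rot: [[0.049, 0.999, 0.004], [0.999, -0.049, -0.001], [-0.0, 0.004, -1.0]]
force: [0.5, 0.8, -2.4]
width: 0.087
finger_force: 29.9
```

```bash
python3 -c "
from h import *
go(545.9-123*.0495,-11.7-123,322.8,-2.8)"
```

```text
tcp [ 539.9 -135.4  324.2] F [ 0.5  0.8 -2.4] w 0.087 t 8.25
[0.0027, -0.0006, 0.0056] [0.0006, 0.0001, 0.0]
```

>>> carry_out --moves '[[0, [0, 0, 0.005], [0, 0, 0]], [0, [0, 0, 0.005], [0, 0, 0]], [15, [0, 0, 0.005], [0, 0, 0]], [25, [0, 0, 0.005], [0, 0, 0]], [40, [0, 0, 0.005], [0, 0, 0]], [40, [0, 0, 0.0], [0, 0, 0]], [40, [0, 0, -0.1], [0, 0, 0]], [40, [0, 0, -0.3], [0, 0, 0]], [40, [0, 0, -0.5], [0, 0, 0]], [40, [0, 0, -0.65], [0, 0, 0]], [40, [0, 0, -0.65], [0, 0, 0]]]'

```text
time_s: 9.62
tool_pos: [539.7, -135.4, 490.2]
tcp_rot: [[0.049, 0.999, 0.01], [0.999, -0.049, -0.003], [-0.003, 0.01, -1.0]]
force: [0.3, -0.6, 0.6]
width: 0.403
finger_force: 0.0
```

```bash
python3 -c "
from h import *
go(452.3,-345,470,-6.8)"
```

```text
tcp [ 539.7 -135.4  490.2] F [ 0.3 -0.6  0.6] w 0.403 t 9.625
[-0.854, -0.3091, 0.0804] [0.0016, 0.0004, 0.0111]
```

Now to above the stand. Once the arm has cleared, I check the rack from the top.

>>> carry_out --moves '[[40, [-0.2, -0.07, 0], [0, 0, 0.003]], [40, [-0.4, -0.14, 0], [0, 0, 0.006]], [40, [-0.6, -0.21, 0], [0, 0, 0.011]], [40, [-0.78, -0.28, 0.05], [0, 0, 0.011]], [40, [-0.854, -0.309, 0.08], [0.0016, 0, 0.011]], [40, [-0.854, -0.309, 0.08], [0.0016, 0, 0.011]], [40, [-0.854, -0.309, 0.08], [0.0016, 0, 0.011]]]'

```text
time_s: 10.5
tool_pos: [452.4, -343.7, 465.9]
tcp_rot: [[0.116, 0.993, -0.007], [0.993, -0.116, 0.001], [0.001, -0.007, -1.0]]
force: [-0.7, -0.2, -0.3]
width: 0.402
finger_force: 0.0
```

```bash
python3 -c "
from h import *
p=arm.read_camera('top');X=cloud(p);f=p['frame'][150:240,210:450];cv2.imwrite('pics/t3.png',cv2.resize(f,(800,300),interpolation=cv2.INTER_CUBIC))
for c in (-133,-71,-10,50):
    m=(X[...,2]>183)&(X[...,2]<200)&(abs(X[...,1]-c)<25)&(abs(X[...,0]-547)<30); print(c,m.sum(),X[m].mean(0),X[m][:,2].max() if m.any() else 0)
X=cloud(arm.read_camera('side'))
m=(X[...,2]>158)&(X[...,2]<180)&(abs(X[...,1]+350)<25)&(abs(X[...,0]-452)<25); print(m.sum(),X[m].mean(0))
go(452.3,-345,330,-6.8)"
```

```text
-133 42 [ 538.86629529 -133.13832574  194.14496107] 199.49449775976166
-71 43 [543.49240585 -70.65551722 193.7309826 ] 198.54811398472174
-10 0 [nan nan nan] 0
50 41 [549.69321157  49.65256387 194.40782251] 199.71061825871757
25 [ 451.05340422 -347.49172231  166.02612828]
tcp [ 452.5 -343.5  466.4] F [-0.4 -0.9 -0.7] w 0.399 t 10.6
[-0.0061, 0.0032, 0.5456] [-0.001, 0.0, 0.0004]<string>:5: RuntimeWarning: Mean of empty slice.
  ret = um.true_divide(
```

View pics/t3.png

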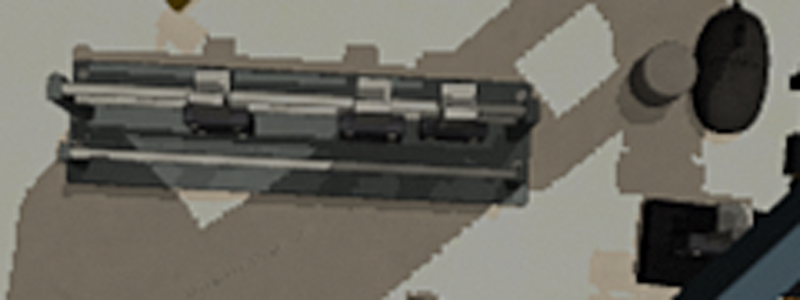

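The picture shows the short weight hung at (458,100) on the right end. The long ones at (212,100) and (373,105) have not moved, and the middle place is empty. With the slot floor at 8 mm, the loose tab's middle is at about 146 mm, so the TCP goes to about 297 mm.

>>> carry_out --moves '[[50, [-0.006, 0.0, 0.15], [-0.001, 0, 0]], [50, [-0.006, 0.0, 0.3], [-0.001, 0, 0]], [50, [-0.006, 0.0, 0.4], [-0.001, 0, 0]], [50, [-0.006, 0, 0.5], [-0.001, 0, 0]], [50, [-0.006, 0, 0.5], [-0.001, 0, 0]], [50, [-0.006, 0, 0.5], [-0.001, 0, 0]]]'

```text
time_s: 11.35
tool_pos: [451.4, -345.9, 342.4]
tcp_rot: [[0.117, 0.993, 0.001], [0.993, -0.117, -0.001], [-0.001, 0.001, -1.0]]
force: [-0.2, 0.2, -0.5]
width: 0.501
finger_force: 0.0
```

```bash
python3 -c "
from h import *
go(452,-345,297.3,-6.8)"
```

```text
tcp [ 451.4 -345.9  342.4] F [-0.2  0.2 -0.5] w 0.501 t 11.35
[0.0042, 0.002, 0.1802] [0.0001, 0.0002, 0.0003]
```

>>> carry_out --moves '[[50, [0.003, 0.001, 0.06], [0, 0, 0]], [50, [0.003, 0.001, 0.12], [0, 0, 0]], [50, [0.003, 0.001, 0.178], [0, 0, 0]], [50, [0.003, 0.001, 0.178], [0, 0, 0]], [50, [0.003, 0.001, 0.178], [0, 0, 0]], [0, [0.003, 0.001, 0.178], [0, 0, 0]], [0, [0.003, 0.001, 0.178], [0, 0, 0]], [0, [0.003, 0.001, 0.178], [0, 0, 0]], [0, [0.003, 0.001, 0.178], [0, 0, 0]], [0, [0.003, 0.001, 0.178], [0, 0, 0]], [0, [0.003, 0.001, 0.178], [0, 0, 0]]]'

```text
time_s: 12.72
tool_pos: [451.1, -345.5, 296.6]
tcp_rot: [[0.118, 0.993, -0.0], [0.993, -0.118, -0.0], [-0.0, -0.0, -1.0]]
force: [1.4, 0.2, -0.5]
width: 0.086
finger_force: 30.0
```

```bash
python3 -c "
from h import *
go(452,-345,520,-6.8)"
```

```text
tcp [ 451.1 -345.5  296.6] F [ 1.4  0.2 -0.5] w 0.086 t 12.725
[0.002, 0.0031, -0.8935] [-0.0, 0.0001, 0.0001]
```

>>> carry_out --moves '[[0, [0, 0, -0.04], [0, 0, 0]], [0, [0, 0, -0.08], [0, 0, 0]], [0, [0, 0, -0.14], [0, 0, 0]], [0, [0, 0, -0.22], [0, 0, 0]], [0, [0, 0, -0.32], [0, 0, 0]], [0, [0, 0, -0.45], [0, 0, 0]], [0, [0, 0, -0.6], [0, 0, 0]], [0, [0, 0, -0.75], [0, 0, 0]], [0, [0, 0, -0.88], [0, 0, 0]], [0, [0, 0, -0.9], [0, 0, 0]], [0, [0, 0, -0.9], [0, 0, 0]]]'

```text
time_s: 14.1
tool_pos: [450.9, -345.2, 520.9]
tcp_rot: [[0.118, 0.993, -0.001], [0.993, -0.118, 0.0], [0.0, -0.001, -1.0]]
force: [-0.2, 1.1, -4.5]
width: 0.09
finger_force: 30.0
```

```bash
python3 -c "
from h import *
go(545.5,-11,520,-2.8)
p=arm.read_camera('side');f=p['frame'][160:330,250:420];cv2.imwrite('pics/s4.png',cv2.resize(f,(500,500),interpolation=cv2.INTER_CUBIC))"
```

```text
tcp [ 450.9 -345.2  520.9] F [-0.2  1.1 -4.5] w 0.09 t 14.1
[1.3722, 0.2183, 0.0038] [-0.0002, -0.0, -0.011]
```

View pics/s4.png

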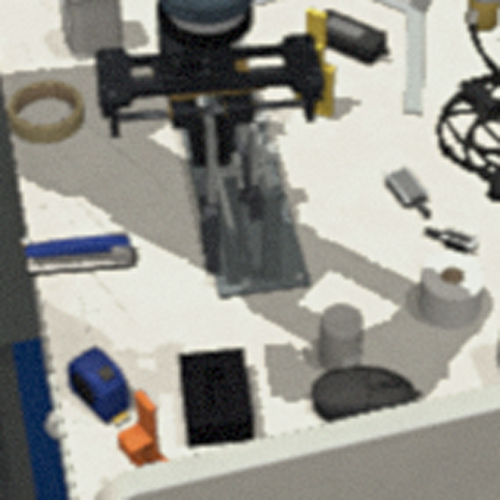

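The stand at (217,395) is now empty, and the long weight hangs from the gripper at about (215,170) with its hook to the back (+x). The added load of 4.5 N fits 0.5 kg. Next I carry it above the gap.

>>> carry_out --moves '[[0, [0.1, 0.015, 0], [0, 0, 0]], [0, [0.25, 0.03, 0], [0, 0, -0.003]], [0, [0.42, 0.06, 0], [0, 0, -0.006]], [0, [0.6, 0.09, 0], [0, 0, -0.011]], [0, [0.78, 0.12, 0], [0, 0, -0.011]], [0, [0.92, 0.15, 0], [0, 0, -0.011]], [0, [1.0, 0.16, 0], [0, 0, -0.011]], [0, [1.0, 0.16, 0], [0, 0, -0.011]]]'

```text
time_s: 15.15
tool_pos: [520.3, -100.6, 519.6]
tcp_rot: [[0.046, 0.999, -0.004], [0.999, -0.046, 0.001], [0.001, -0.004, -1.0]]
force: [-1.2, -0.4, -4.6]
width: 0.087
finger_force: 30.0
```

```bash
python3 -c "
from h import *
go(545.7,-11.8,520,-2.8)"
```

```text
tcp [ 520.3 -100.6  519.6] F [-1.2 -0.4 -4.6] w 0.087 t 15.15
[0.3596, 0.0852, -0.0016] [-0.0006, -0.0002, 0.0004]
```

>>> carry_out --moves '[[0, [0.1, 0.025, 0], [0, 0, 0]], [0, [0.22, 0.05, 0], [-0.0006, 0, 0]], [0, [0.32, 0.075, 0], [-0.0006, 0, 0]], [0, [0.358, 0.085, 0], [-0.0006, 0, 0]], [0, [0.358, 0.085, 0], [-0.0006, 0, 0]], [0, [0.358, 0.085, 0], [-0.0006, 0, 0]], [0, [0.358, 0.085, 0], [-0.0006, 0, 0]]]'

```text
time_s: 16.02
tool_pos: [545.7, -14.4, 521.3]
tcp_rot: [[0.05, 0.999, 0.003], [0.999, -0.05, -0.0], [-0.0, 0.003, -1.0]]
force: [-0.3, -0.1, -3.9]
width: 0.089
finger_force: 30.0
```

```bash
python3 -c "
from h import *
go(545.7,-11.8,390,-2.8)
p=arm.read_camera('side');X=cloud(p)
f=p['frame'][110:270,270:390];cv2.imwrite('pics/s5.png',cv2.resize(f,(450,600),interpolation=cv2.INTER_CUBIC))"
```

```text
tcp [545.7 -14.4 521.3] F [-0.3 -0.1 -3.9] w 0.089 t 16.025
[0.0105, -0.0023, 0.5254] [0.0005, 0.0001, -0.0002]
```

View pics/s5.png

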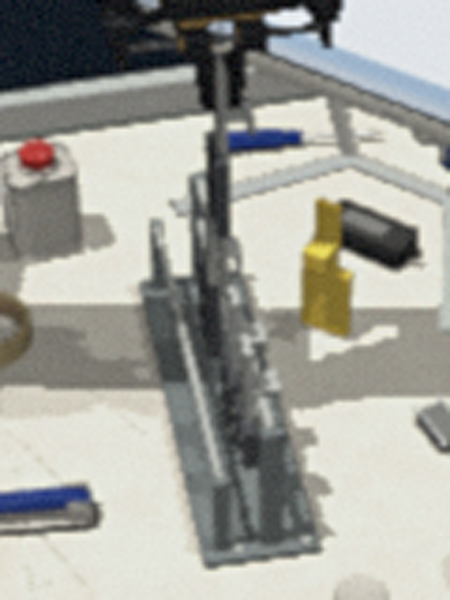

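The long slab hangs upright at (215,170), over the middle gap and in line with the hung ones. I lower it with checks on the way.

>>> carry_out --moves '[[0, [0.0105, -0.001, 0], [0, 0, 0]], [0, [0.0105, -0.001, 0.06], [0, 0, 0]], [0, [0.0105, -0.001, 0.14], [0, 0, 0]], [0, [0.0105, -0.001, 0.22], [0, 0, 0]], [0, [0.0105, -0.001, 0.3], [0, 0, 0]], [0, [0.0105, -0.001, 0.38], [0, 0, 0]], [0, [0.0105, -0.001, 0.44], [0, 0, 0]], [0, [0.0105, -0.001, 0.5], [0, 0, 0]], [0, [0.0105, -0.001, 0.5], [0, 0, 0]], [0, [0.0105, -0.001, 0.5], [0, 0, 0]]]'

```text
time_s: 17.32
tool_pos: [546.4, -11.0, 397.0]
tcp_rot: [[0.049, 0.999, 0.004], [0.999, -0.049, -0.0], [-0.0, 0.004, -1.0]]
force: [0.1, -0.2, -3.5]
width: 0.086
finger_force: 30.0
```

```bash
python3 -c "
from h import *
go(545.7,-11.8,324.5,-2.8)
X=cloud(arm.read_camera('side'))
for c in (-133,-71,50):
    m=(X[...,2]>183)&(X[...,2]<200)&(abs(X[...,1]-c)<20)&(abs(X[...,0]-547)<30); print(c,m.sum(),X[m].mean(0))"
```

```text
tcp [546.4 -11.  397. ] F [ 0.1 -0.2 -3.5] w 0.086 t 17.325
[-0.0034, -0.0037, 0.2898] [0.0007, 0.0, 0.0]
-133 23 [ 537.07665099 -137.01644683  193.29656613]
-71 23 [542.77674355 -72.22564391 191.1173312 ]
50 1 [545.68235458  34.68128185 184.03303507]
```

>>> carry_out --moves '[[0, [-0.003, -0.002, 0.05], [0, 0, 0]], [0, [-0.003, -0.002, 0.1], [0, 0, 0]], [0, [-0.003, -0.002, 0.15], [0, 0, 0]], [0, [-0.003, -0.002, 0.19], [0, 0, 0]], [0, [-0.003, -0.002, 0.23], [0, 0, 0]], [0, [-0.003, -0.002, 0.26], [0, 0, 0]], [0, [-0.003, -0.002, 0.285], [0, 0, 0]], [0, [-0.003, -0.002, 0.285], [0, 0, 0]], [0, [-0.003, -0.002, 0.285], [0, 0, 0]]]'

```text
time_s: 18.5
tool_pos: [546.0, -11.7, 325.5]
tcp_rot: [[0.049, 0.999, 0.004], [0.999, -0.049, -0.0], [-0.0, 0.004, -1.0]]
force: [0.4, 0.7, -4.0]
width: 0.09
finger_force: 30.0
```

```bash
python3 -c "
from h import *
go(545.7,-11.8,323.3,-2.8)"
```

```text
tcp [546.  -11.7 325.5] F [ 0.4  0.7 -4. ] w 0.09 t 18.5
[-0.0005, -0.0012, 0.0088] [0.0006, 0.0, 0.0]
```

Still fully carried (-4 N) with the lip past the rail and no side force. I lower it the last 2 mm, let go and draw back.

>>> carry_out --moves '[[0, [0, 0, 0.004], [0, 0, 0]], [0, [0, 0, 0.008], [0, 0, 0]], [0, [0, 0, 0.008], [0, 0, 0]], [15, [0, 0, 0.008], [0, 0, 0]], [25, [0, 0, 0.008], [0, 0, 0]], [40, [0, 0, 0.008], [0, 0, 0]], [40, [0, 0, 0], [0, 0, 0]], [40, [0, 0, -0.1], [0, 0, 0]], [40, [0, 0, -0.3], [0, 0, 0]], [40, [0, 0, -0.5], [0, 0, 0]], [40, [0, -0.2, -0.65], [0, 0, 0]], [40, [0, -0.4, -0.65], [0, 0, 0]], [40, [0, -0.6, -0.65], [0, 0, 0]], [40, [0, -0.7, -0.65], [0, 0, 0]], [40, [0, -0.7, -0.65], [0, 0, 0]]]'

```text
time_s: 20.38
tool_pos: [369.5, -2.9, 487.7]
tcp_rot: [[0.049, 0.999, 0.005], [0.999, -0.049, -0.001], [-0.001, 0.005, -1.0]]
force: [0.5, -0.2, -0.0]
width: 0.398
finger_force: 0.0
```

```bash
python3 -c "
from h import *
p=arm.read_camera('top');X=cloud(p);q=arm.read_camera('side')
f=np.vstack([cv2.resize(p['frame'][150:240,210:450],(640,240)),cv2.resize(q['frame'][150:270,250:470],(640,349))]);cv2.imwrite('pics/f.png',f)
for Z in (X,cloud(q)):
  for c in (-133,-71,-10,50):
    m=(Z[...,2]>183)&(Z[...,2]<200)&(abs(Z[...,1]-c)<25)&(abs(Z[...,0]-547)<30); print(c,m.sum(),Z[m].mean(0) if m.any() else '')
print(arm.get_obs()['tool_pos'],arm.get_obs()['force'])"
```

```text
-133 42 [ 538.88421395 -133.28926037  194.46921763]
-71 44 [543.54939697 -70.37075954 193.94080296]
-10 40 [543.70478424 -13.60250195 193.64513766]
50 41 [549.91350247  50.09523125 194.09884952]
-133 23 [ 537.41419054 -136.77012462  192.28425572]
-71 23 [542.53469113 -72.62702243 191.14399455]
-10 19 [542.82143085 -12.94013756 191.43873517]
50 16 [547.96657659  46.15658739 192.84275946]
[370.93322633  -3.20394545 487.59559415] [0.20623313 0.59547792 0.39339248]
```

View pics/f.png

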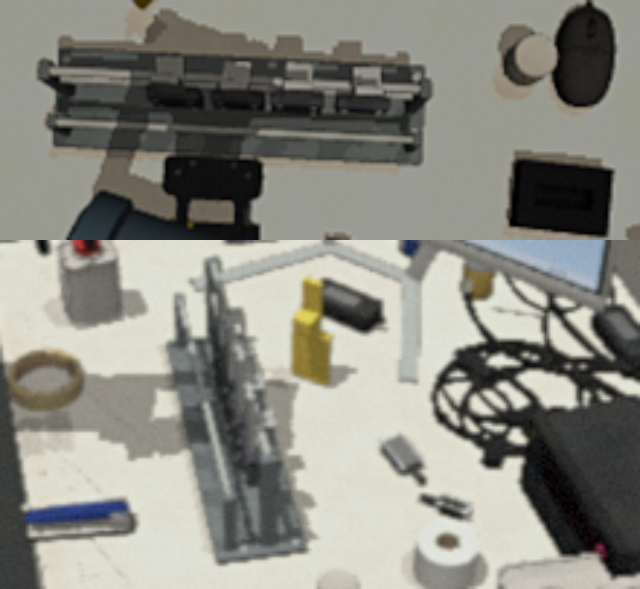

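All four hang on the rail, with tab tops level at 194 mm. In the top view the middle weight at (238,85) looks slightly turned, so I check its yaw.

```bash
python3 -c "
from h import *
X=cloud(arm.read_camera('top'))
for c in (-133,-71,-13,50):
  for lo,hi in ((183,200),(132,160)):
    m=(X[...,2]>lo)&(X[...,2]<hi)&(abs(X[...,1]-c)<(25 if lo>180 else 14))&(abs(X[...,0]-552)<25);P=X[m]
    print(c,lo,m.sum(),P.mean(0).round(1),np.degrees(np.polyfit(P[:,1],P[:,0],1)[0]).round(1),cv2.minAreaRect(P[:,:2].astype(np.float32))[1:])"
```

```text
-133 183 39 [ 538.9 -133.6  193.5] 2.8 ((24.356767654418945, 7.425599575042725), 88.55291748046875)
-133 132 88 [ 554.8 -133.2  150.6] -10.1 ((26.81028938293457, 29.625274658203125), 88.15314483642578)
-71 183 44 [543.5 -70.4 194.1] 0.6 ((24.042877197265625, 7.428160667419434), 89.63479614257812)
-71 132 88 [559.9 -70.8 150.8] 2.3 ((25.082059860229492, 31.358753204345703), 89.98453521728516)
-13 183 42 [543.6 -13.2 194.2] 1.4 ((24.198938369750977, 7.1288981437683105), 88.09239959716797)
-13 132 93 [560.4 -13.  150.2] 0.5 ((25.285560607910156, 31.83619499206543), 89.76318359375)
50 183 38 [550.2  50.6 194.9] 2.6 ((24.234935760498047, 7.6839399337768555), 89.5156021118164)
50 132 87 [564.2  48.6 150. ] 6.7 ((30.309410095214844, 25.415515899658203), 0.26090097427368164)
```

All are square to within a few degrees, so I hand the job in.

```bash
python3 -c "
from cell import arm
print(arm.job_done())"
```

```text
the job is handed in; nothing more can be done
None
```

I handed the job in after about 20 s of the 64 s allowed: the short weight hangs alone at the right end, the third long weight hangs in the middle, and the two outer long weights are where they were; the call returned no verdict.

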